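Trace a pattern seam and hold the digitiser's store button

TASK

Take the square-handled stylus from the wooden tool stand and, with its tip down in the groove of the pattern template, trace the L-shaped seam slowly (no faster than about 8 cm a second) from the free end of its long arm, round the corner, to the free end of its short arm, without the tip coming out on the way. Then reach the stylus tip through the round hole in the digitiser's grey console and hold the recessed store button fully down; finish while still gripping the stylus and holding the button down. Leave the other tools and things on the bench where they are.

Things in the scene. Friction and masses are not known exactly. Their poses are not given: they have to be found in the camera images.
- stylus: Steel rod 8 mm thick, 45 mm long, round-ended, under a wooden handle 18 x 18 mm square, 70 mm long; 60 g. Stands upright in one of the stand's three holes (rod in the hole, handle resting on the stand's top). The tallest of the three tools and the only one with a square handle. Origin at the rod's tip, z up the tool to the handle's end (115 mm), x and y square to the handle's sides.
- stylus_tip (a point): The end of the stylus's rod (its origin).
- stylus_grip (a point): Point on the stylus's axis, 92 mm above the tip, 23 mm below the handle's upper end: a good height to grip.
- stand: Tool stand, fixed: a pale wooden block 200 x 56 x 50 mm (x, y, z) with three upright holes in a row along its x, 60 mm apart, the middle one in its centre. Origin at the centre of its underside. It is to the left or the right of the digitiser.
- digitiser: Fixed. Pale aluminium base plate 250 x 230 x 12 mm; on it a dark wooden template (top at z = 20 mm) with an L-shaped groove 12 mm wide, 8 mm deep (floor at z = 12 mm), and on its +x side a grey console 70 x 140 mm (top at z = 52 mm). Origin on the underside, z up. Groove centre line: along y at x = -75 mm from y = 101 to the corner at y = -75 mm, then along x to x = 21 mm.
- seam_start (a point): Start of the seam, a point on the centre line of the groove's floor, 6 mm short of the end of the long arm.
- seam_mid (a point): Middle of the long arm, a point on the centre line of the groove's floor.
- seam_bend (a point): Corner of the seam, a point on the centre line of the groove's floor.
- seam_end (a point): End of the seam, a point on the centre line of the groove's floor, 6 mm short of the end of the short arm, nearest the console.
- aperture (a point): Centre of the mouth of the round hole, 16 mm in diameter, in the console's top face. The hole goes straight down; the store button's top lies 15 mm below the mouth.
- store (a joint): Travel of the white store button down its hole: 0 m up, 0.006 m fully down. A spring pushes it up with about 1.5 N at the top and 4.5 N fully down; it comes up when let go.
- button_top (a point): Centre of the top face of the store button (14 mm in diameter); moves with it.
- awl: Bystander in the stand: awl with a round waisted wooden handle 55 mm tall above the stand. Origin at its tip.
- burnisher: Bystander in the stand: tool with a round wooden handle, 44 mm tall above the stand, with a wider 32 mm head. Origin at its tip.
- spool: Bystander: thread cone 42 mm wide, 70 mm tall, in the low steel tray (180 x 100 x 30 mm) on the other side of the digitiser from the stand. Origin under its centre.
- rivet_tin: Bystander: aluminium tin 44 mm wide, 30 mm tall, in the tray. Origin under its centre.
- weight: Bystander: brass pattern weight, 36 mm wide, 18 mm tall, standing on the template. Origin under its centre.
- mallet: Bystander: wooden mallet lying on the bench at the right, near the robot; head 52 mm thick. Origin under its head.

How it is judged:
By the outcome, as a careful person would: the job done as asked, in the order asked, and still so for the second after the job is handed in, while the arm keeps its last pose, push and grip.
It also fails if it takes over 67 s, if anything falls off the work surface, if the arm or the gripper's body presses on something with over 40 N, if the wrist force passes 120 N, or if a joint passes its speed limit or range.

ROBOT

A 6-joint arm with a two-finger parallel gripper is mounted at the origin on the work surface. World frame = base frame: x ahead of the robot, y to its left, z up, the work surface at z = 0. Lengths are in m, angles in rad, forces in N, time in s.
With the tool pointing down it reaches from about 0.3 to 0.775 m from the base axis. Payload 14.6 kg.
Tool frame: the origin (TCP) lies at the very end of the fingers, on their centre line; the grasp point (between the pads) lies 19 mm behind it; z points along the fingers, x is the direction in which the jaws open and shut, and the axes are right-handed (so a half turn about z gives the same grasp; the last joint's range is limited). The gripper opens to 85 mm and grips with 20 to 120 N. Pads are 22 mm wide; open, the fingers measure 114 mm over their backs; the gripper's body (76 mm by 85 mm) begins 54 mm behind the grasp point. The pads swing forward as they close: fully open they stand 13 mm farther back than shut.
Start: joints at [-1.323, 0.3, 1.521, -0, 1.321, -0.067], TCP at [0.17, -0.523, 0.231] pointing down, gripper open.
Joint ranges: [-3.03, 3.03], [-0.79, 2.21], [0.23, 2.52], [-1.04, 4.18], [0, 3.07], [-2.55, 2.55]. Speed limits (rad/s): [2.22, 2.22, 2.57, 3.14, 3.14, 3.14].

INTERFACE

Orientations are given as a unit quaternion [x, y, z, w].
In Python, from station import monitor, capture, camera_params, job, spotter gives the robot as it stands.
- The arm moves only by the tool play_rows, never from a script. Its argument "commands" is a list of rows, each an object with "xyz": the shift along the tool's x, y, z in cm, a list of three; "yaw": the turn about the tool's z in rad. In form: [{"xyz": [tx, ty, tz], "yaw": yaw}, ...]. A call has 1 to 8 rows; each row is the pose to reach, as a shift and turn from the pose commanded when the call began, along the tool's axes at that moment; what a row does not reach only later rows make up. A row lasts 1/8 s, in which the tool goes at most 62.5 mm and 10.7 degrees, less where a joint would pass 70% of its speed; a pose out of reach is approached as far as the arm can. A call with a gripper value outside its range is refused whole. "claw" is the opening, from -1 (shut) to 1 (fully open), so that 0 is half open, set as the call begins (left out, the last holds). The fingers move at their own pace and stop on an object; the grip force is fixed at half the most. Time passes only in rows, so rows that repeat a pose let the fingers close. It gives the time, the measured TCP pose, the force and the opening at its end, in the units of the state.
- monitor.get_obs(): the state, without advancing time (a new reading comes with each control period).
- capture(name): name is "side" or "top"; returns the picture (480x640x3 uint8, red, green, blue); there is no depth.
- camera_params(name): a dict with "K" (3x3 intrinsics, pixels), "R" (3x3) and "t" (3): a world point X has camera coordinates R X + t. Camera axes: x right, y down, z forward; pixel columns grow to the right and rows downward; lengths in m; the calibration is good to about 2 mm. A picture is of the moment at which its call begins. camera_params takes no time and is no camera call.
- job.close_job(): hands the job in, once; it reports no verdict.
Trained networks look in the newest picture that a camera, given by its name, has taken for a name from the list of things; names that differ only in an ending like _2 or _b are one class to them, and where a whole thing is asked for, a point or a joint stands for the part that bears it (a point fixed in the world has none). Each returns a list of dicts, best first, with "score" (0 to 1); they miss things now and then, are a little off and sometimes report something else, mostly with a low value. They report only what shows in the picture. A call takes as long as a camera call.
- spotter.look_for(label, camera): "extent" ([left, top, right, bottom] in pixels, round what is visible of it).
- spotter.outline_of(label, camera): "pixels" (480x640 bool, what is visible of it) and "extent" ([left, top, right, bottom] in pixels, round what is visible of it).
- spotter.landmark_of(label, camera): "point" ([row, column] in pixels: a listed point, or the origin of a listed thing).
The state is a dict: "t": time; "joints": joint angles; "qd": joint speeds; "joint_torque": joint torques, N m; "ee_pos": TCP position; "tcp_rot": TCP orientation; "force": force on the tool from outside, world axes, zero at the start; "wrist_torque": the same for the moment, N m; "opening": finger opening in m.
Only numpy, scipy, OpenCV 4.12 (cv2) and the standard library are available. Lean on these libraries where they do the work, as an engineer would, in place of code of your own. Each camera call takes 0.05 s, during which the arm holds its last target.

## Working session

There is one attempt and no reset: what is moved stays moved. The work goes in short steps, Python scripts to look and compute and a tool call to move; the robot and the scene stay as the last step left them, time stands still between calls to the robot, and variables do not carry over. Pictures are saved under pics/ and viewed, and the job is handed in when it is done.

Besides the shell and the picture viewer there is one more tool, called after ">>>" by a JSON object that holds its "api" and its "payload", one argument or row to a line. play_rows: Moves the arm, as the interface text tells. Its arguments: {"type":"object","properties":{"commands":{"type":"array"},"claw":{"type":"number"}},"required":["commands"]}

```bash
ls; mkdir -p pics
python3 - <<'E'
from station import monitor, capture, camera_params
import cv2
o=monitor.get_obs(); print(o)
for n in("side","top"):
    im=capture(n); cv2.imwrite(f"pics/{n}0.png",im[:,:,::-1]); p=camera_params(n); print(n,p)
E
```

```text
pics
{'t': 0.0, 'joints': array([-1.32262613e+00,  3.00508806e-01,  1.52159417e+00,  7.30077965e-06,
        1.32069042e+00, -6.66092587e-02]), 'qd': array([-0.00034185,  0.00063456, -0.0002499 ,  0.00075454,  0.00014303,
        0.00125745]), 'joint_torque': array([ 3.22250256e-03, -5.43495369e+01, -3.61800241e+01,  8.22946208e-05,
        4.02997888e-03, -4.03328315e-06]), 'ee_pos': array([ 0.17021973, -0.5227486 ,  0.23069509]), 'tcp_rot': array([ 8.09198547e-01, -5.87534979e-01, -4.58997743e-04, -3.87007076e-04]), 'force': array([-0.64916956, -0.37602722,  0.78507427]), 'wrist_torque': array([0.06144484, 0.00389447, 0.0186032 ]), 'opening': 0.08560995796900893}
side {'K': array([[556.14212281,   0.        , 324.07249017],
       [  0.        , 556.14212281, 243.8266563 ],
       [  0.        ,   0.        ,   1.        ]]), 'R': array([[-0.74451078, -0.6675821 , -0.00615156],
       [-0.35704801,  0.40594435, -0.84126447],
       [ 0.56411029, -0.62413406, -0.5405888 ]]), 't': array([0.34182247, 0.24869478, 0.87209735])}
top {'K': array([[616.00980908,   0.        , 313.62060329],
       [  0.        , 616.00980908, 241.32856543],
       [  0.        ,   0.        ,   1.        ]]), 'R': array([[-0.02323121, -0.99953643,  0.01967817],
       [-0.98897804,  0.02009785, -0.14669191],
       [ 0.14622842, -0.02286911, -0.98898648]]), 't': array([-0.02637037,  0.47793806,  1.19936643])}
```

View pics/side0.png

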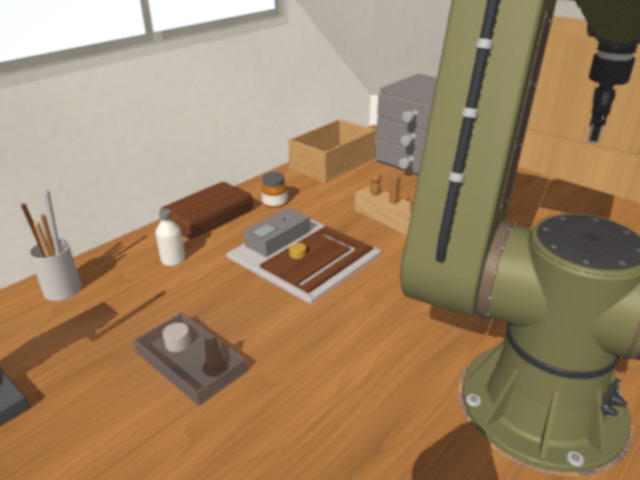

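View pics/top0.png

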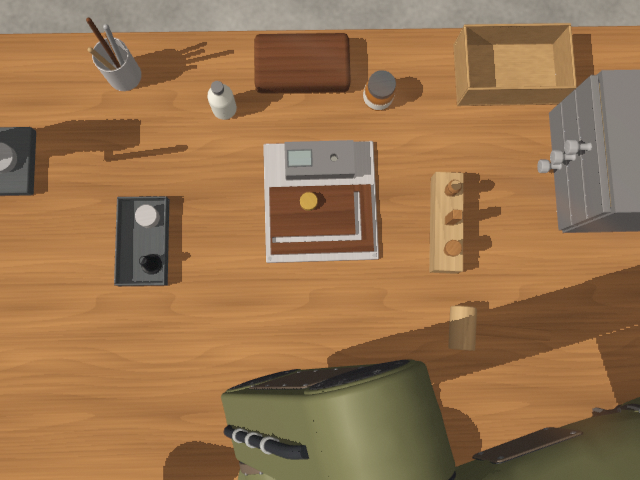

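The side view shows the digitiser at about (300,255), with the stand partly hidden by the arm at about (385,205). In the top view the groove's long arm runs along row 238 from col 275 to 358 and its short arm goes up to about row 195. The hole is at about (334,157) and the stand's tools are near (454,187), (454,216) and (453,248).

```bash
cat > h.py <<'E'
from station import monitor, capture, camera_params, job, spotter
import numpy as np, cv2
from scipy.spatial.transform import Rotation as Rn
from scipy.optimize import least_squares
P={n:camera_params(n) for n in("side","top")}
def proj(n,X):
    p=P[n]; c=(np.atleast_2d(X)@p["R"].T+p["t"])@p["K"].T; return c[:,:2]/c[:,2:]
def onz(n,uv,z):
    p=P[n]; d=p["R"].T@np.linalg.solve(p["K"],[uv[0],uv[1],1]); c=-p["R"].T@p["t"]
    return c+d*(z-c[2])/d[2]
def snap(n,f,box=None,s=4):
    im=capture(n); cv2.imwrite("pics/"+f+"_full.png",im[:,:,::-1])
    if box:
        a,b,c,d=box; cr=im[b:d,a:c,::-1]; cv2.imwrite("pics/"+f+".png",cv2.resize(cr,None,fx=s,fy=s,interpolation=cv2.INTER_CUBIC))
    return im
def tri(uvs):
    f=lambda X: np.concatenate([proj(n,X)[0]-uv for n,uv in uvs.items()])
    r=least_squares(f,[0.5,0,0.05]); return r.x,np.abs(r.fun).max()
E
python3 - <<'E'
from h import *
snap("top","top1",(255,130,475,280),3.6); snap("side","side1",(220,160,440,310),3.6)
for n in("top","side"):
  for l in["stylus","stylus_tip","stylus_grip","stand","digitiser","seam_start","seam_mid","seam_bend","seam_end","aperture","button_top","awl","burnisher","weight"]:
    r=spotter.landmark_of(l,n)[:2]; print(n,l,[(np.round(q["point"][::-1],1),round(q["score"],2)) for q in r])
  for l in["stylus","awl","burnisher"]:
    r=spotter.look_for(l,n)[:2]; print(n,l,[(np.round(q["extent"],1),round(q["score"],2)) for q in r])
E
```

```text
top stylus [(array([446.4, 223.8]), 0.63)]
top stylus_tip []
top stylus_grip [(array([451.9, 219.1]), 0.46)]
top stand [(array([442.8, 226.1]), 0.96), (array([445.8, 201.4]), 0.67)]
top digitiser [(array([323.9, 202.6]), 0.59), (array([151.4, 265. ]), 0.56)]
top seam_start [(array([274.7, 239. ]), 0.7)]
top seam_mid [(array([314.1, 238.7]), 0.71)]
top seam_bend []
top seam_end [(array([355.9, 191.9]), 0.7)]
top aperture [(array([332.1, 160.3]), 0.65)]
top button_top [(array([332.8, 156.4]), 0.34)]
top awl [(array([441.2, 197.1]), 0.42)]
top burnisher [(array([443.6, 252.7]), 0.55)]
top weight [(array([150.6, 216. ]), 0.7), (array([457.6, 330.6]), 0.7)]
top stylus [(array([445.6, 208.8, 460.8, 224.4]), 0.48), (array([260. , 140.3, 379.3, 262.9]), 0.24)]
top awl [(array([446.4, 184.3, 461.3, 196.8]), 0.48), (array([136.3, 206.6, 159.6, 229. ]), 0.36)]
top burnisher [(array([442.9, 241.7, 463. , 254.3]), 0.48), (array([446.7, 306.1, 549.5, 349.2]), 0.26)]
side stylus [(array([298.3, 283.6]), 0.59)]
side stylus_tip []
side stylus_grip [(array([395.3, 186.4]), 0.88)]
side stand [(array([390.5, 217.5]), 0.8)]
side digitiser [(array([306.2, 254.3]), 0.56)]
side seam_start [(array([298.3, 285.5]), 0.61), (array([355.6, 247.5]), 0.46)]
side seam_mid [(array([329.3, 268.9]), 0.92)]
side seam_bend [(array([350.8, 246.8]), 0.71), (array([289. , 219.6]), 0.16)]
side seam_end [(array([321.4, 234.3]), 0.96)]
side aperture [(array([286.2, 218.2]), 0.64)]
side button_top []
side awl [(array([305.8, 253.6]), 0.58)]
side burnisher []
side weight [(array([297.1, 251.3]), 0.63)]
side stylus [(array([388.3, 171.5, 403.7, 203.4]), 0.7)]
side awl [(array([371.8, 177. , 383.8, 196.7]), 0.5)]
side burnisher []
```

View pics/top1.png

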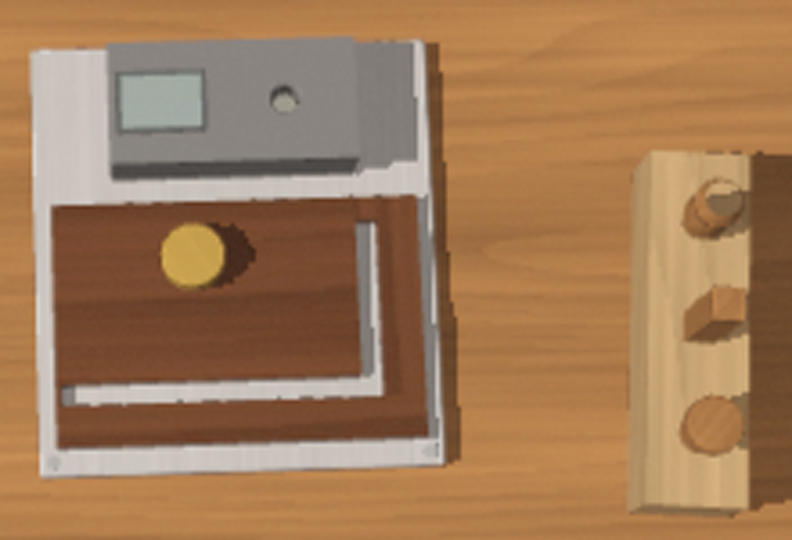

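View pics/side1.png

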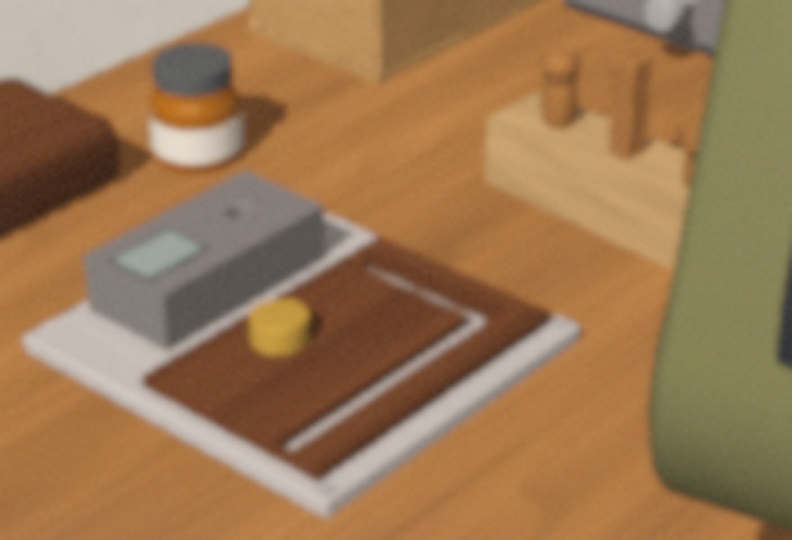

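```bash
cat > fit.py <<'E'
from h import *
def c2t(x,y): return np.array([(x+.5)/3.6-.5+255,(y+.5)/3.6-.5+130])
def c2s(x,y): return np.array([(x+.5)/3.6-.5+220,(y+.5)/3.6-.5+160])
obs=[("top",c2t(31,51),(.125,.115,.012)),("top",c2t(421,40),(.125,-.115,.012)),
("top",c2t(40,477),(-.125,.115,.0)),("top",c2t(444,466),(-.125,-.115,.0)),
("top",c2t(383,396),(-.081,-.081,.02)),("top",c2t(360,378),(-.069,-.069,.02)),
("side",c2s(24,341),(.125,.115,.012)),("side",c2s(328,503),(-.125,.115,.012)),("side",c2s(580,326),(-.125,-.115,.012)),
("side",c2s(487,318),(-.081,-.081,.02)),("side",c2s(375,238),(.125,-.115,.012))]
def W(q,L):
    c,s=np.cos(q[2]),np.sin(q[2]); L=np.atleast_2d(L); return np.c_[q[0]+c*L[:,0]-s*L[:,1],q[1]+s*L[:,0]+c*L[:,1],L[:,2]]
def fit(cams,off=False):
    o=[k for k in obs if k[0] in cams]
    f=lambda q: np.concatenate([(proj(n,W(q,L))[0]-uv) for n,uv,L in o])
    r=least_squares(f,[.5,0,0],loss="soft_l1"); return r.x,f(r.x).reshape(-1,2)
if __name__=="__main__":
    for c in(("top",),("side",),("top","side")):
        q,r=fit(c); print(c,q.round(4)); print(r.round(1).tolist())
    ht=c2t(285,98); hs=c2s(238,211)
    print("hole",onz("top",ht,.052),onz("side",hs,.052))
    for n in("top","side"):
        im=cv2.imread(f"pics/{n}1_full.png"); s=3.6; b=(255,130,475,280) if n=="top" else (220,160,440,310)
        cr=cv2.resize(im[b[1]:b[3],b[0]:b[2]],None,fx=s,fy=s,interpolation=cv2.INTER_CUBIC)
        def pl(L,col):
            p=(proj(n,W(q,np.array(L)))-[b[0],b[1]]+.5)*s-.5
            cv2.polylines(cr,[np.round(p*8).astype(np.int32)],True,col,1,cv2.LINE_AA,3)
        pl([(.125,.115,.012),(.125,-.115,.012),(-.125,-.115,.012),(-.125,.115,.012)],(255,0,0))
        for z,col in((.02,(0,255,0)),(.012,(0,255,255))):
            pl([(-.069,.101,z),(-.069,-.069,z),(.021,-.069,z),(.021,-.081,z),(-.081,-.081,z),(-.081,.101,z)],col)
        cv2.imwrite(f"pics/ov_{n}.png",cr)
E
python3 fit.py
```

```text
('top',) [ 0.5648 -0.0521  0.0084]
[[-0.4, -0.0], [1.0, 0.3], [-0.2, 1.2], [-0.5, 1.0], [-0.0, -1.7], [0.3, -2.3]]
('side',) [ 0.5614 -0.0485  0.0086]
[[-0.4, -0.7], [-0.2, 1.5], [1.0, 0.8], [1.4, -0.8], [-25.0, -11.8]]
('top', 'side') [ 0.5641 -0.0516  0.0077]
[[-0.6, 0.2], [0.9, 0.7], [-0.4, 1.5], [-0.7, 1.4], [-0.2, -1.3], [0.0, -2.0], [-0.1, -1.8], [-0.2, 0.1], [0.8, -0.2], [1.4, -1.8], [-24.9, -12.6]]
hole [ 0.64642523 -0.08117497  0.052     ] [ 0.64606092 -0.079126    0.052     ]
```

View pics/ov_top.png

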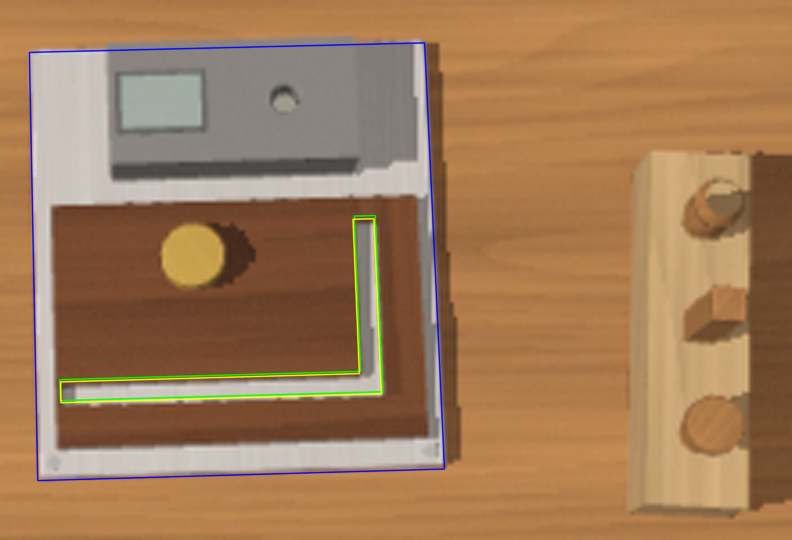

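View pics/ov_side.png

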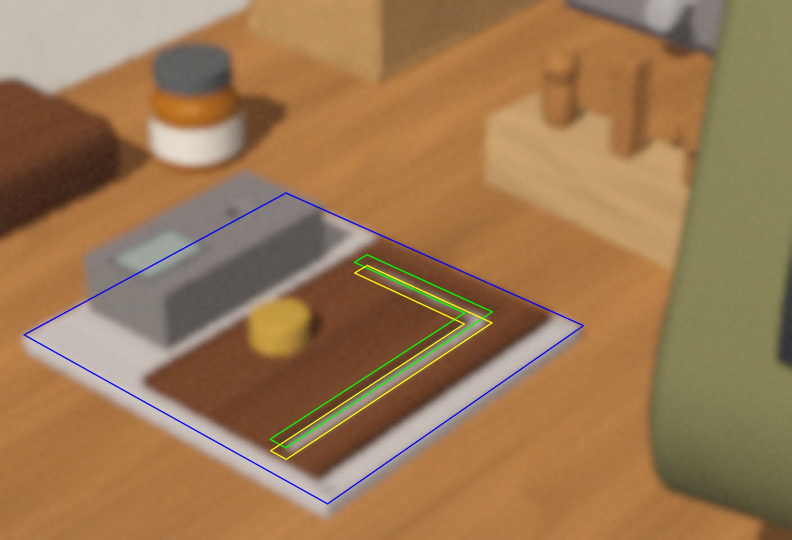

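Run:
```python
from h import *
im=cv2.imread("pics/top1_full.png")[165:280,422:477]
cv2.imwrite("pics/stz.png",cv2.resize(im,None,fx=10,fy=10,interpolation=cv2.INTER_CUBIC)[:600])
cv2.imwrite("pics/stz2.png",cv2.resize(im[30:75],None,fx=13,fy=13,interpolation=cv2.INTER_CUBIC))
im=cv2.imread("pics/side1_full.png")[160:235,345:425]
cv2.imwrite("pics/stside.png",cv2.resize(im,None,fx=8,fy=8,interpolation=cv2.INTER_CUBIC))
```

```text
(no output)
```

View pics/stz2.png

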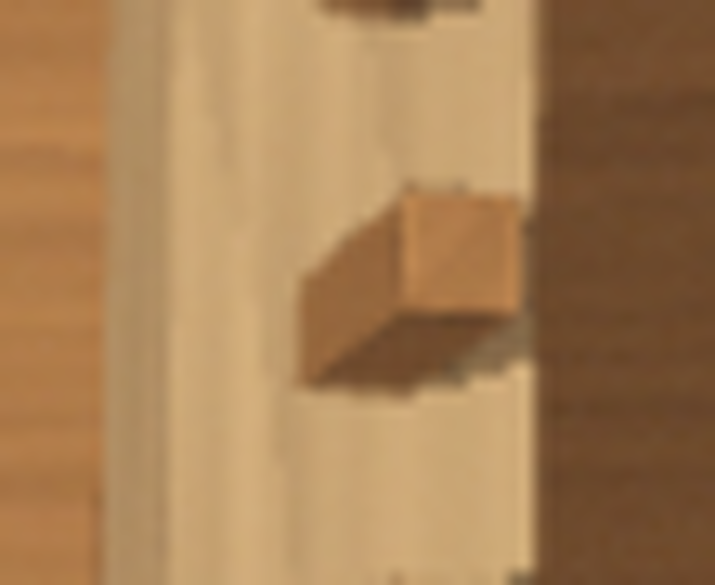

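View pics/stside.png

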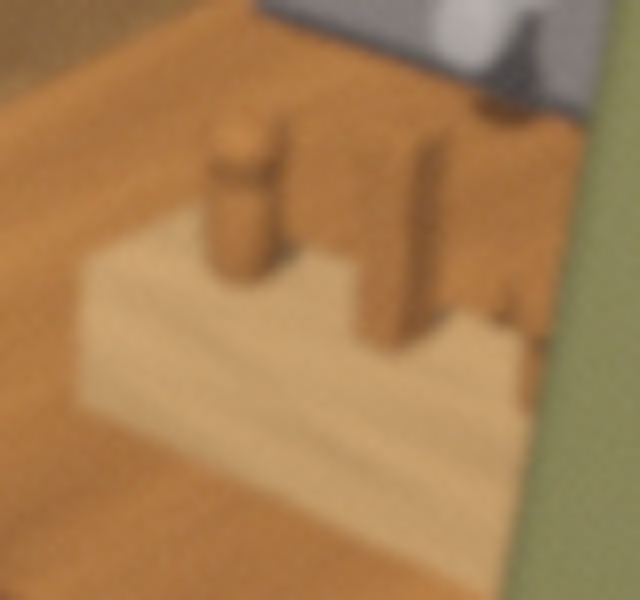

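```bash
cat >> h.py <<'E'
def tool(pos,yawdes):
    """shift in tool cm & yaw from current measured pose; yawdes: world angle of tool x (mod pi)"""
    o=monitor.get_obs(); Rm=Rn.from_quat(o["tcp_rot"]).as_matrix()
    d=Rm.T@(np.array(pos)-o["ee_pos"])*100
    a=np.arctan2(Rm[1,0],Rm[0,0]); dy=(a-yawdes+np.pi/2)%np.pi-np.pi/2
    return d.round(2),round(dy,3),round(a,3)
E
python3 - <<'E'
from h import *
g=lambda x,y:((x+.5)/13-.5+422,(y+.5)/13-.5+195)
c=[onz("top",g(*p),.12) for p in((403,193),(522,197),(520,313),(402,312))]
for q in c: print(q.round(4))
m=np.mean(c,0);print(m)
print("size",np.linalg.norm(c[0]-c[1]),np.linalg.norm(c[1]-c[2]))
s=[onz("top",g(*p),.05) for p in((165,0),(167,580),(540,0),(533,560))]
for q in s: print("stand",q.round(4))
# side check
gs=lambda x,y:((x+.5)/8-.5+345,(y+.5)/8-.5+160)
print("proj grip on side",proj("side",[m[0],m[1],.097]),proj("side",[m[0],m[1],.05]), "base in side img ~",gs(390,340))
o=monitor.get_obs(); Rm=Rn.from_quat(o["tcp_rot"]).as_matrix(); print(Rm.round(3)); print(o["t"])
print(tool([m[0],m[1],.20],np.pi/2))
E
```

```text
[ 0.5204 -0.2986  0.12  ]
[ 0.5195 -0.316   0.12  ]
[ 0.5024 -0.3147  0.12  ]
[ 0.5029 -0.2975  0.12  ]
[ 0.5112781  -0.30670859  0.12      ]
size 0.01736523379319148 0.017164115105328275
stand [ 0.5653 -0.2812  0.05  ]
stand [ 0.4746 -0.2768  0.05  ]
stand [ 0.5642 -0.3395  0.05  ]
stand [ 0.4766 -0.3333  0.05  ]
proj grip on side [[394.82655437 183.92644581]] [[393.59107452 201.6721225 ]] base in side img ~ (393.3125, 202.0625)
[[ 0.31  -0.951  0.   ]
 [-0.951 -0.31  -0.   ]
 [ 0.    -0.    -1.   ]]
1.9
(array([-10.01, -39.12,   3.13]), np.float64(0.315), np.float64(-1.256))
```

Run:
```python
from h import *
print(tool([.511,-.307,.16],-1.626))
```

```text
(array([ -9.99, -39.08,   7.13]), np.float64(0.37), np.float64(-1.256))
```

>>> {"api": "play_rows", "payload": {
  "commands": [
    {"xyz": [-2,-6,0],"yaw": 0.1},
    {"xyz": [-3.5,-12,0],"yaw": 0.2},
    {"xyz": [-5,-18,1],"yaw": 0.3},
    {"xyz": [-6.5,-24,2],"yaw": 0.37},
    {"xyz": [-8,-30,3],"yaw": 0.37},
    {"xyz": [-9.2,-35,4],"yaw": 0.37},
    {"xyz": [-10,-39.1,5],"yaw": 0.37},
    {"xyz": [-10,-39.1,6],"yaw": 0.37}
  ],
  "claw": 0.3
}}

```text
t: 2.9
ee_pos: [0.5129, -0.3051, 0.1705]
tcp_rot: [-0.688, 0.725, 0.0, 0.0]
force: [-0.3, -0.3, 0.3]
opening: 0.0556
```

Run:
```python
from h import *
print(tool([.511,-.307,.078],-1.626), monitor.get_obs()["ee_pos"],monitor.get_obs()["opening"])
snap("top","top2",(350,130,550,280),4);snap("side","side2",(300,110,500,260),4)
```

```text
(array([0.2 , 0.18, 9.25]), np.float64(0.003), np.float64(-1.623)) [ 0.51287445 -0.30513177  0.17052379] 0.055566026525060916
```

View pics/top2.png

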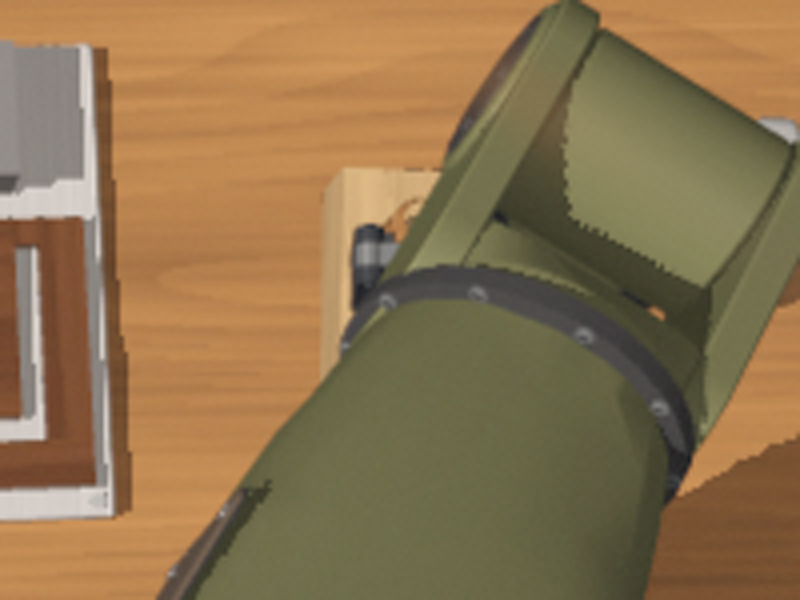

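View pics/side2.png

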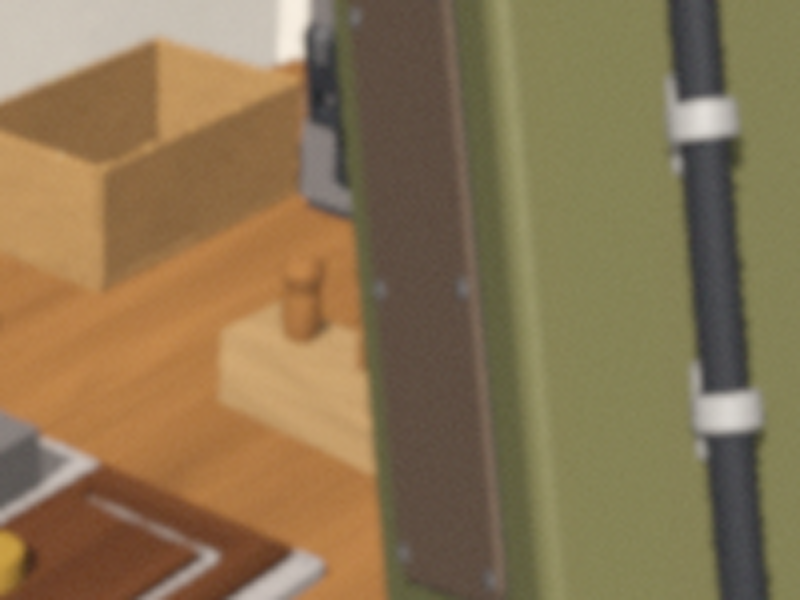

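The arm hides the stand in both views (only the awl shows, side crop (303,300)), so I'll rely on the measured position for the grasp.

Run:
```python
from h import *
print(tool([.511,-.307,.078],-1.626), monitor.get_obs()["ee_pos"])
```

```text
(array([ 0.06, -0.06,  9.19]), np.float64(0.001), np.float64(-1.625)) [ 0.5105824  -0.30651648  0.16992019]
```

Settled; descend 9.2 cm.

>>> {"api": "play_rows", "payload": {
  "commands": [
    {"xyz": [0,0,1.5],"yaw": 0},
    {"xyz": [0,0,3.5],"yaw": 0},
    {"xyz": [0,0,5.5],"yaw": 0},
    {"xyz": [0,0,7.5],"yaw": 0},
    {"xyz": [0,0,9.2],"yaw": 0},
    {"xyz": [0,0,9.2],"yaw": 0}
  ]
}}

```text
t: 3.75
ee_pos: [0.5103, -0.3068, 0.078]
tcp_rot: [-0.687, 0.727, 0.001, -0.0]
force: [0.1, 0.3, 0.3]
opening: 0.0558
```

>>> {"api": "play_rows", "payload": {
  "commands": [
    {"xyz": [0,0,0],"yaw": 0},
    {"xyz": [0,0,0],"yaw": 0},
    {"xyz": [0,0,0],"yaw": 0},
    {"xyz": [0,0,0],"yaw": 0},
    {"xyz": [0,0,0],"yaw": 0},
    {"xyz": [0,0,0],"yaw": 0}
  ],
  "claw": -1
}}

```text
t: 4.5
ee_pos: [0.5114, -0.3071, 0.0802]
tcp_rot: [-0.687, 0.726, -0.001, 0.0]
force: [-0.9, 0.2, 6.6]
opening: 0.0172
```

>>> {"api": "play_rows", "payload": {
  "commands": [
    {"xyz": [0,0,-1],"yaw": 0},
    {"xyz": [0,0,-2.5],"yaw": 0},
    {"xyz": [0,0,-4],"yaw": 0},
    {"xyz": [0,0,-5.5],"yaw": 0},
    {"xyz": [0,0,-7],"yaw": 0},
    {"xyz": [0,0,-8],"yaw": 0},
    {"xyz": [0,0,-8],"yaw": 0}
  ]
}}

```text
t: 5.38
ee_pos: [0.5113, -0.307, 0.1601]
tcp_rot: [-0.687, 0.726, -0.001, 0.0]
force: [0.2, -0.5, -0.5]
opening: 0.0174
```

Run:
```python
from h import *
o=monitor.get_obs();print(tool([.486,.042,.14],-1.571), o["ee_pos"],o["force"],o["opening"])
```

```text
(array([-34.71,   4.45,   1.98]), np.float64(-0.055), np.float64(-1.626)) [ 0.51130776 -0.3069654   0.16005792] [ 0.18177403 -0.4759702  -0.50425024] 0.017362354831238786
```

>>> {"api": "play_rows", "payload": {
  "commands": [
    {"xyz": [-3,0.4,0],"yaw": -0.02},
    {"xyz": [-8,1.0,0],"yaw": -0.04},
    {"xyz": [-13.5,1.7,0],"yaw": -0.063},
    {"xyz": [-19,2.4,0],"yaw": -0.063},
    {"xyz": [-25,3.2,0],"yaw": -0.063},
    {"xyz": [-30,3.8,0],"yaw": -0.063},
    {"xyz": [-33.5,4.3,0],"yaw": -0.063},
    {"xyz": [-34.7,4.45,0],"yaw": -0.063}
  ]
}}

```text
t: 6.38
ee_pos: [0.4854, 0.0436, 0.1589]
tcp_rot: [0.711, -0.704, -0.0, 0.0]
force: [0.1, -0.3, -0.9]
opening: 0.0173
```

>>> {"api": "play_rows", "payload": {
  "commands": [
    {"xyz": [0,0,1],"yaw": 0},
    {"xyz": [0,0,2],"yaw": 0},
    {"xyz": [0,0,2],"yaw": 0}
  ]
}}

```text
t: 6.75
ee_pos: [0.4854, 0.0412, 0.138]
tcp_rot: [0.709, -0.705, -0.001, 0.001]
force: [0.2, -0.0, -0.8]
opening: 0.0177
```

Run:
```python
from h import *
o=monitor.get_obs();print(o["ee_pos"],o["force"],o["opening"])
snap("top","top3",(215,130,415,280),4);snap("side","side3",(220,160,420,310),4)
for n in("top","side"):
  for l in["stylus_tip","stylus_grip","seam_start","seam_mid","seam_bend","seam_end","aperture"]:
    r=spotter.landmark_of(l,n)[:2]; print(n,l,[(np.round(q["point"][::-1],1),round(q["score"],2)) for q in r])
```

```text
[0.4854144 0.0411749 0.1380439] [ 0.17380369 -0.02707787 -0.82630212] 0.01766161154303597
top stylus_tip []
top stylus_grip []
top seam_start []
top seam_mid [(array([317.3, 241.5]), 0.86)]
top seam_bend [(array([355.3, 239.3]), 0.97)]
top seam_end [(array([357.3, 190.5]), 0.78)]
top aperture [(array([331.5, 158.5]), 0.7)]
side stylus_tip [(array([298.2, 263.4]), 0.68), (array([301.3, 284.9]), 0.35)]
side stylus_grip [(array([297.6, 224.1]), 0.67), (array([295.7, 254.7]), 0.25)]
side seam_start [(array([301.1, 285.6]), 0.86), (array([299.1, 227.2]), 0.75)]
side seam_mid [(array([328.8, 266.2]), 0.75)]
side seam_bend [(array([352.3, 249.8]), 0.82)]
side seam_end [(array([319.6, 234.2]), 0.84)]
side aperture [(array([287.7, 220.3]), 0.87)]
```

View pics/top3.png

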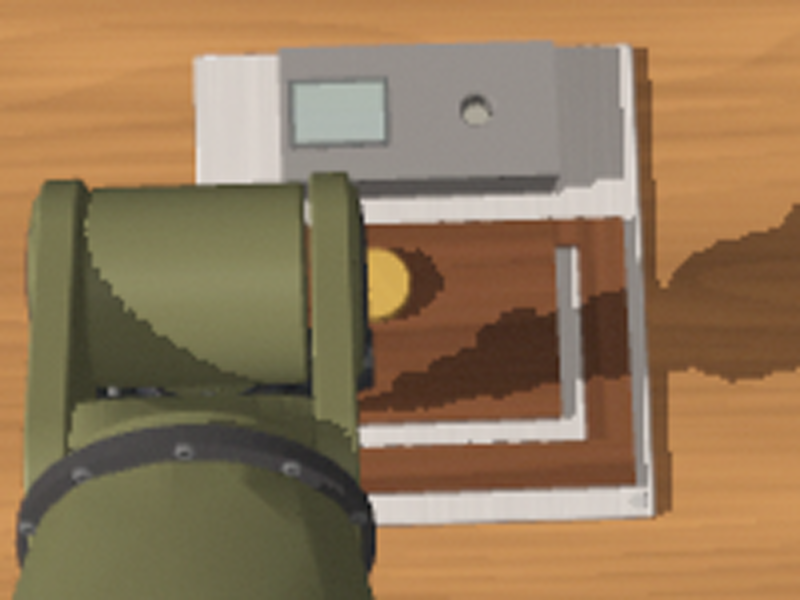

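View pics/side3.png

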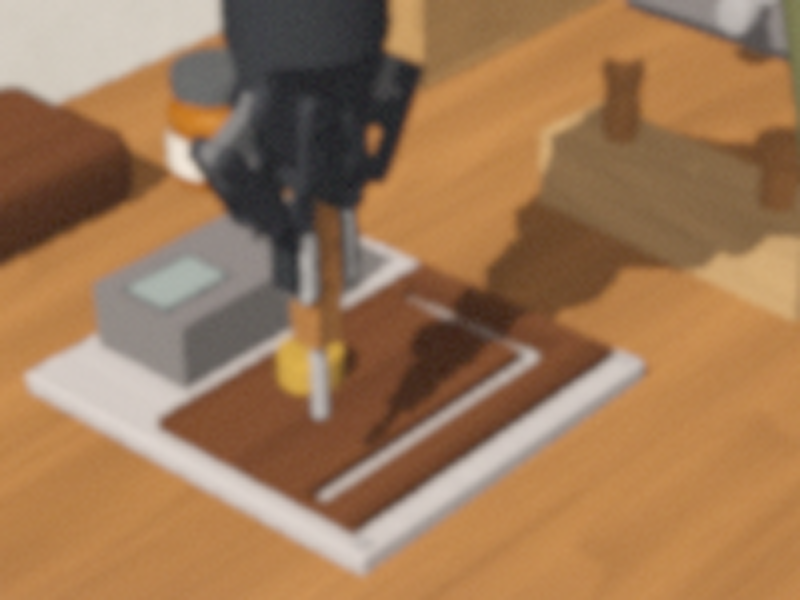

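```bash
cat > ov.py <<'E'
from fit import *
def ov(src,dst,n,b,s,q,extra=[]):
    im=cv2.imread(src); cr=cv2.resize(im[b[1]:b[3],b[0]:b[2]],None,fx=s,fy=s,interpolation=cv2.INTER_CUBIC)
    def pl(X,col,cl=True):
        p=(proj(n,np.array(X))-[b[0],b[1]]+.5)*s-.5
        cv2.polylines(cr,[np.round(p*8).astype(np.int32)],cl,col,1,cv2.LINE_AA,3)
    if q is not None:
      for z,col in((.02,(0,255,0)),(.012,(0,255,255))):
        pl(W(q,[(-.069,.101,z),(-.069,-.069,z),(.021,-.069,z),(.021,-.081,z),(-.081,-.081,z),(-.081,.101,z)]),col)
    for X in extra: pl(X,(255,0,255),False)
    cv2.imwrite(dst,cr)
E
python3 - <<'E'
from ov import *
p=np.array([.4854,.0412])
for z in(.055,.06,.065,.07): print(z,proj("side",[*p,z]))
q=[.5620,-.0525,.0085]
ov("pics/side3_full.png","pics/side3o.png","side",(270,200,370,290),8,q,[[[*p,.065],[*p,.138]]])
ov("pics/top3_full.png","pics/top3o.png","top",(295,170,395,260),7,q)
E
```

```text
0.055 [[299.8954325  267.20467289]]
0.06 [[299.81963047 265.11219913]]
0.065 [[299.74345079 263.00930046]]
0.07 [[299.66689063 260.8958988 ]]
```

View pics/side3o.png

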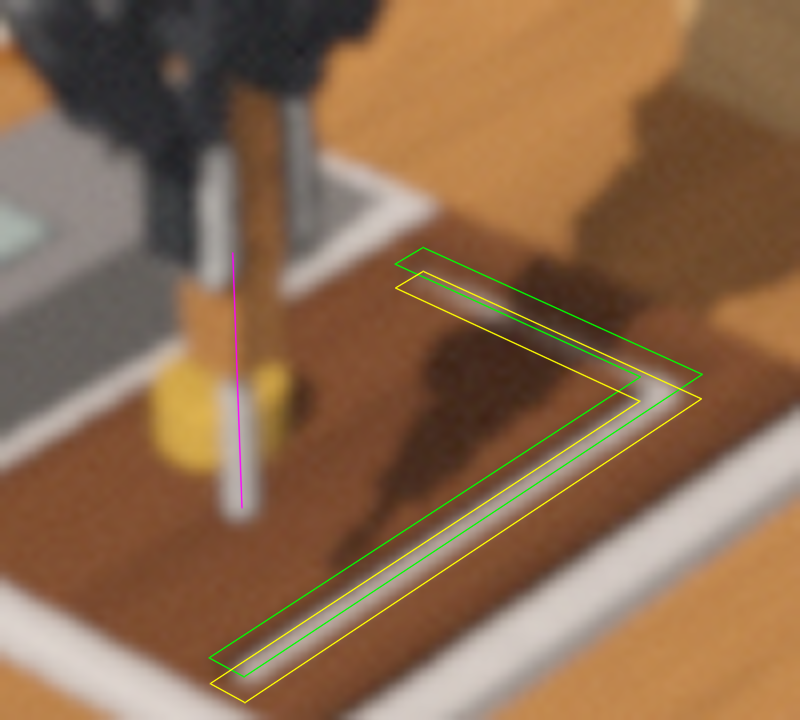

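View pics/top3o.png

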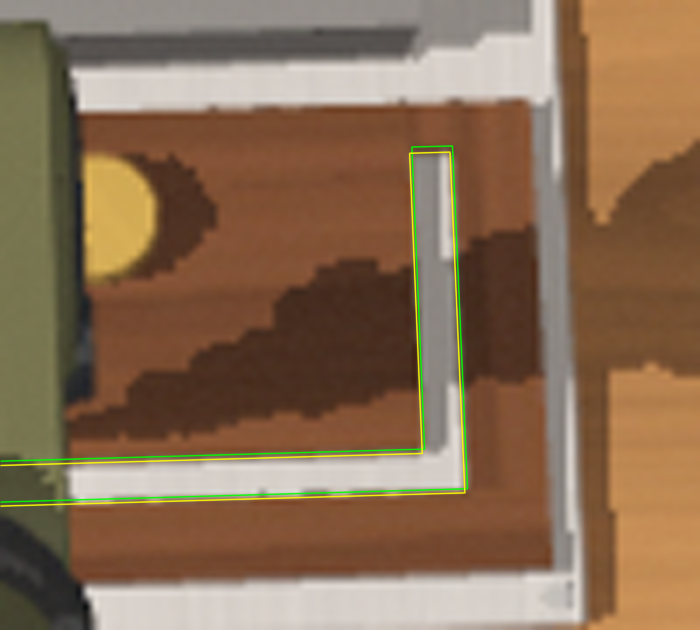

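The side view confirms the stylus is held vertically with its tip at full-image (299.6,264.5), which gives a tip z of about 0.061. The groove overlay matches both cameras to about 1 mm.

Run:
```python
from ov import *
q=[.5620,-.0525,.0085]
for n,l in(("start",(-.075,.094,0)),("bend",(-.075,-.075,0)),("end",(.015,-.075,0))):
    w=W(q,l)[0]; print(n,w.round(4),tool([w[0],w[1],.1],-1.5623))
print(monitor.get_obs()["ee_pos"])
```

```text
start [0.4862 0.0409 0.    ] (array([ 0.13, -0.04,  3.93]), np.float64(-0.001), np.float64(-1.563))
bend [ 0.4876 -0.1281  0.    ] (array([17.03, -0.05,  3.93]), np.float64(-0.001), np.float64(-1.563))
end [ 0.5776 -0.1274  0.    ] (array([17.02, -9.05,  3.93]), np.float64(-0.001), np.float64(-1.563))
[0.48582383 0.0421314  0.13928841]
```

>>> {"api": "play_rows", "payload": {
  "commands": [
    {"xyz": [0.05,0,1],"yaw": 0},
    {"xyz": [0.13,0,2],"yaw": 0},
    {"xyz": [0.13,0,3],"yaw": 0},
    {"xyz": [0.13,0,3.7],"yaw": 0},
    {"xyz": [0.13,0,4.1],"yaw": 0},
    {"xyz": [0.13,0,4.3],"yaw": 0},
    {"xyz": [0.13,0,4.4],"yaw": 0},
    {"xyz": [0.13,0,4.4],"yaw": 0}
  ]
}}

```text
t: 8.55
ee_pos: [0.4859, 0.0408, 0.0954]
tcp_rot: [0.71, -0.704, 0.0, -0.0]
force: [0.1, -0.6, 0.3]
opening: 0.0173
```

Run:
```python
from h import *
o=monitor.get_obs();print(o["ee_pos"],o["force"],o["opening"])
snap("side","side4",(270,215,370,305),8)
print(monitor.get_obs()["ee_pos"])
```

```text
[0.48591695 0.04080276 0.09541852] [ 0.06203419 -0.61890829  0.34324997] 0.017254874840814956
[0.48591758 0.04081758 0.09545081]
```

View pics/side4.png

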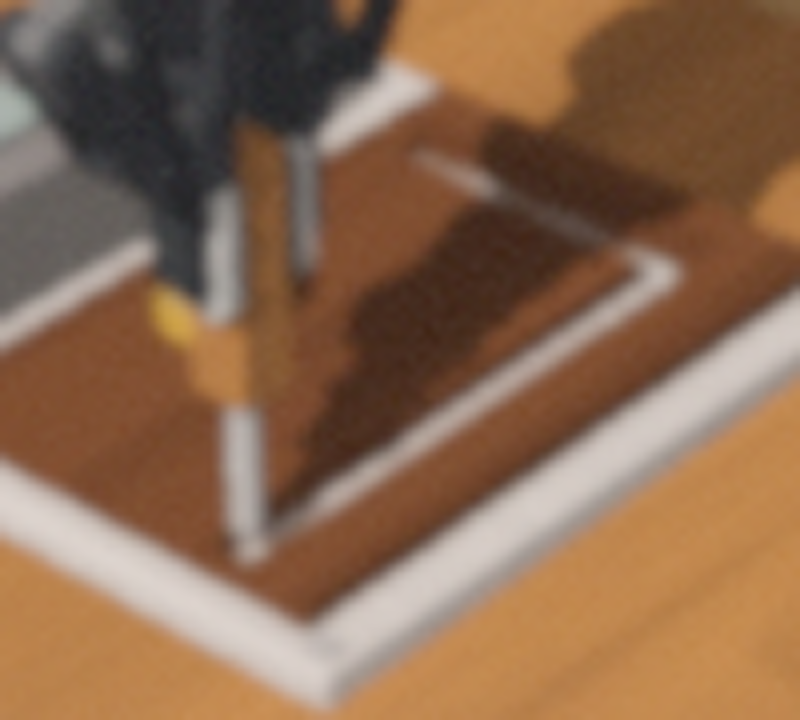

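The rod's tip, at crop (248,555), is over the groove's start, and no contact force shows yet. I'll lower it slowly and watch the force.

>>> {"api": "play_rows", "payload": {
  "commands": [
    {"xyz": [0,0,0.1],"yaw": 0},
    {"xyz": [0,0,0.2],"yaw": 0},
    {"xyz": [0,0,0.3],"yaw": 0},
    {"xyz": [0,0,0.3],"yaw": 0}
  ]
}}

```text
t: 9.1
ee_pos: [0.4858, 0.0408, 0.0922]
tcp_rot: [0.71, -0.704, -0.0, 0.0]
force: [-0.7, -0.6, -0.9]
opening: 0.0171
```

>>> {"api": "play_rows", "payload": {
  "commands": [
    {"xyz": [0,0,0.1],"yaw": 0},
    {"xyz": [0,0,0.2],"yaw": 0},
    {"xyz": [0,0,0.3],"yaw": 0},
    {"xyz": [0,0,0.3],"yaw": 0}
  ]
}}

```text
t: 9.6
ee_pos: [0.4858, 0.0408, 0.0892]
tcp_rot: [0.71, -0.704, -0.0, 0.0]
force: [0.9, 0.3, -0.8]
opening: 0.0171
```

>>> {"api": "play_rows", "payload": {
  "commands": [
    {"xyz": [0,0,0.1],"yaw": 0},
    {"xyz": [0,0,0.2],"yaw": 0},
    {"xyz": [0,0,0.2],"yaw": 0}
  ]
}}

```text
t: 9.98
ee_pos: [0.4858, 0.0408, 0.0872]
tcp_rot: [0.71, -0.704, -0.0, 0.0]
force: [0.1, -0.3, -0.7]
opening: 0.0175
```

>>> {"api": "play_rows", "payload": {
  "commands": [
    {"xyz": [0,0,0.1],"yaw": 0},
    {"xyz": [0,0,0.2],"yaw": 0},
    {"xyz": [0,0,0.2],"yaw": 0}
  ]
}}

```text
t: 10.35
ee_pos: [0.4863, 0.0408, 0.0863]
tcp_rot: [0.71, -0.704, 0.0, -0.0]
force: [-3.9, -0.2, 12.8]
opening: 0.0175
```

Run:
```python
from h import *
o=monitor.get_obs();print(o["ee_pos"],o["force"],o["opening"])
snap("side","side5",(270,215,370,305),8)
```

```text
[0.48625559 0.04082381 0.08627896] [-3.88254435 -0.23331805 12.79393978] 0.017477284592737143
```

View pics/side5.png

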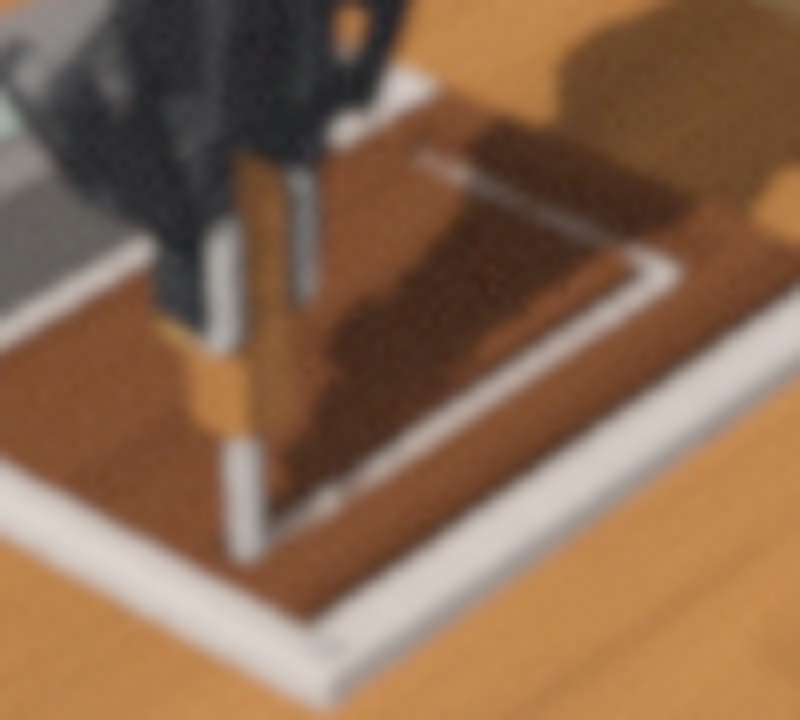

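Contact came at TCP z of about 0.0867 with 12.8 N, which fits the groove floor (the template top would touch near 0.095). More of the rod is now hidden by the groove's near rim. I'll back off 2 mm from the pressed command and start tracing.

>>> {"api": "play_rows", "payload": {
  "commands": [
    {"xyz": [0,0,-0.2],"yaw": 0},
    {"xyz": [0,0,-0.2],"yaw": 0}
  ]
}}

```text
t: 10.65
ee_pos: [0.4859, 0.0408, 0.0873]
tcp_rot: [0.71, -0.704, 0.0, -0.0]
force: [0.2, -0.2, -2.0]
opening: 0.017
```

>>> {"api": "play_rows", "payload": {
  "commands": [
    {"xyz": [0.3,0,0],"yaw": 0},
    {"xyz": [0.8,0,0],"yaw": 0},
    {"xyz": [1.4,0,0],"yaw": 0},
    {"xyz": [2.0,0,0],"yaw": 0},
    {"xyz": [2.6,0,0],"yaw": 0},
    {"xyz": [3.2,0,0],"yaw": 0},
    {"xyz": [3.8,0,0],"yaw": 0}
  ]
}}

```text
t: 11.52
ee_pos: [0.4861, 0.0024, 0.0873]
tcp_rot: [0.71, -0.704, -0.0, -0.0]
force: [-0.5, 0.4, -0.3]
opening: 0.0172
```

>>> {"api": "play_rows", "payload": {
  "commands": [
    {"xyz": [0.6,0,0],"yaw": 0},
    {"xyz": [1.2,0,0],"yaw": 0},
    {"xyz": [1.8,0,0],"yaw": 0},
    {"xyz": [2.4,0,0],"yaw": 0},
    {"xyz": [3.0,0,0],"yaw": 0},
    {"xyz": [3.6,0,0],"yaw": 0},
    {"xyz": [4.2,0,0],"yaw": 0},
    {"xyz": [4.8,0,0],"yaw": 0}
  ]
}}

```text
t: 12.52
ee_pos: [0.4865, -0.0456, 0.0873]
tcp_rot: [0.71, -0.704, 0.0, -0.0]
force: [0.3, -0.5, -1.4]
opening: 0.0173
```

Run:
```python
from ov import *
o=monitor.get_obs();print(o["ee_pos"],o["force"],o["opening"])
snap("side","side6",(280,190,380,280),8)
o=monitor.get_obs();print(o["ee_pos"],o["force"])
x,y,z=o["ee_pos"]
ov("pics/side6_full.png","pics/side6o.png","side",(280,190,380,280),8,[.562,-.0525,.0085],[[[x,y,z-.0748],[x,y,z]]])
```

```text
[ 0.48651749 -0.04558463  0.08729669] [ 0.26452299 -0.45174946 -1.37798017] 0.017250555671279245
[ 0.4865465  -0.04606042  0.08730732] [ 0.22329233 -0.19845495 -0.88614779]
```

View pics/side6o.png

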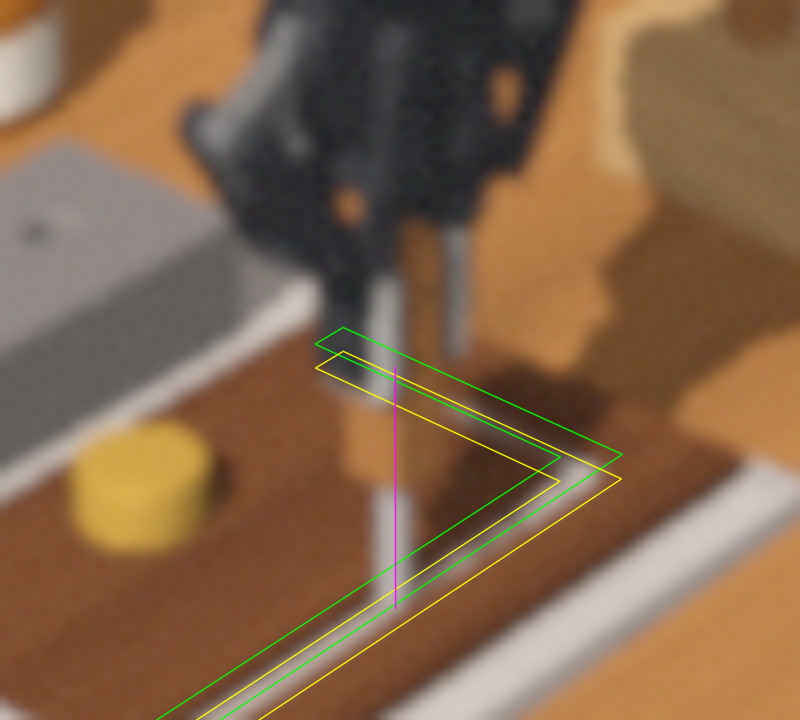

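The tip is in the groove at about crop (395,600), and there's no side force. Continuing to the corner.

>>> {"api": "play_rows", "payload": {
  "commands": [
    {"xyz": [0.4,0,0],"yaw": 0},
    {"xyz": [1.0,0,0],"yaw": 0},
    {"xyz": [1.6,0,0],"yaw": 0},
    {"xyz": [2.2,0,0],"yaw": 0},
    {"xyz": [2.8,0,0],"yaw": 0},
    {"xyz": [3.4,0,0],"yaw": 0},
    {"xyz": [4.0,0,0],"yaw": 0},
    {"xyz": [4.6,0,0],"yaw": 0}
  ]
}}

```text
t: 13.58
ee_pos: [0.4869, -0.0916, 0.0873]
tcp_rot: [0.71, -0.704, 0.0, -0.0]
force: [0.2, -0.7, -0.4]
opening: 0.0176
```

>>> {"api": "play_rows", "payload": {
  "commands": [
    {"xyz": [0.6,0,0],"yaw": 0},
    {"xyz": [1.2,0,0],"yaw": 0},
    {"xyz": [1.8,0,0],"yaw": 0},
    {"xyz": [2.4,0,0],"yaw": 0},
    {"xyz": [2.9,0,0],"yaw": 0},
    {"xyz": [3.3,0,0],"yaw": 0},
    {"xyz": [3.6,0,0],"yaw": 0},
    {"xyz": [3.6,0,0],"yaw": 0}
  ]
}}

```text
t: 14.58
ee_pos: [0.4871, -0.1273, 0.0873]
tcp_rot: [0.71, -0.704, -0.0, -0.0]
force: [1.4, 0.3, 0.0]
opening: 0.0171
```

Run:
```python
from ov import *
snap("side","side7",(280,180,380,270),8)
o=monitor.get_obs();print(o["ee_pos"],o["force"])
x,y,z=o["ee_pos"]
ov("pics/side7_full.png","pics/side7o.png","side",(280,180,380,270),8,[.562,-.0525,.0085],[[[x,y,z-.0748],[x,y,z]]])
```

```text
[ 0.48714902 -0.1271862   0.08728637] [-0.58917962  0.30493165 -0.91975519]
```

View pics/side7o.png

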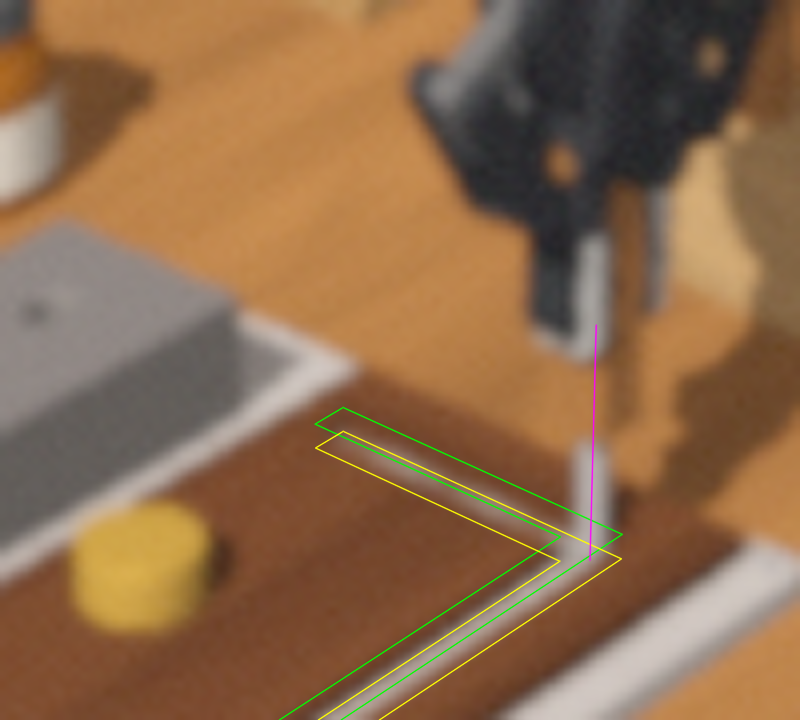

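The tip is at the corner, with no contact force. Now the short arm, along tool −y.

>>> {"api": "play_rows", "payload": {
  "commands": [
    {"xyz": [0,-0.3,0],"yaw": 0},
    {"xyz": [0,-0.8,0],"yaw": 0},
    {"xyz": [0,-1.4,0],"yaw": 0},
    {"xyz": [0,-2.0,0],"yaw": 0},
    {"xyz": [0,-2.6,0],"yaw": 0},
    {"xyz": [0,-3.2,0],"yaw": 0},
    {"xyz": [0,-3.8,0],"yaw": 0},
    {"xyz": [0,-4.4,0],"yaw": 0}
  ]
}}

```text
t: 15.62
ee_pos: [0.5316, -0.1269, 0.0873]
tcp_rot: [0.71, -0.704, 0.0, 0.0]
force: [0.2, 0.1, -0.7]
opening: 0.0176
```

>>> {"api": "play_rows", "payload": {
  "commands": [
    {"xyz": [0,-0.6,0],"yaw": 0},
    {"xyz": [0,-1.2,0],"yaw": 0},
    {"xyz": [0,-1.8,0],"yaw": 0},
    {"xyz": [0,-2.4,0],"yaw": 0},
    {"xyz": [0,-3.0,0],"yaw": 0},
    {"xyz": [0,-3.6,0],"yaw": 0},
    {"xyz": [0,-4.1,0],"yaw": 0},
    {"xyz": [0,-4.4,0],"yaw": 0}
  ]
}}

```text
t: 16.62
ee_pos: [0.5754, -0.1265, 0.0872]
tcp_rot: [0.71, -0.704, -0.0, 0.0]
force: [0.7, -0.2, -0.6]
opening: 0.0174
```

>>> {"api": "play_rows", "payload": {
  "commands": [
    {"xyz": [0,-0.1,0],"yaw": 0},
    {"xyz": [0,-0.2,0],"yaw": 0},
    {"xyz": [0,-0.2,0],"yaw": 0}
  ]
}}

```text
t: 17.0
ee_pos: [0.5771, -0.1265, 0.0873]
tcp_rot: [0.71, -0.704, -0.0, 0.0]
force: [0.3, -0.1, -0.5]
opening: 0.0172
```

Run:
```python
from ov import *
snap("side","side8",(250,170,350,260),8)
o=monitor.get_obs();print(o["ee_pos"],o["force"])
x,y,z=o["ee_pos"]
ov("pics/side8_full.png","pics/side8o.png","side",(250,170,350,260),8,[.562,-.0525,.0085],[[[x,y,z-.0748],[x,y,z]]])
```

```text
[ 0.57710056 -0.12648622  0.0873274 ] [ 0.38086041 -0.77244293 -0.92868876]
```

View pics/side8o.png

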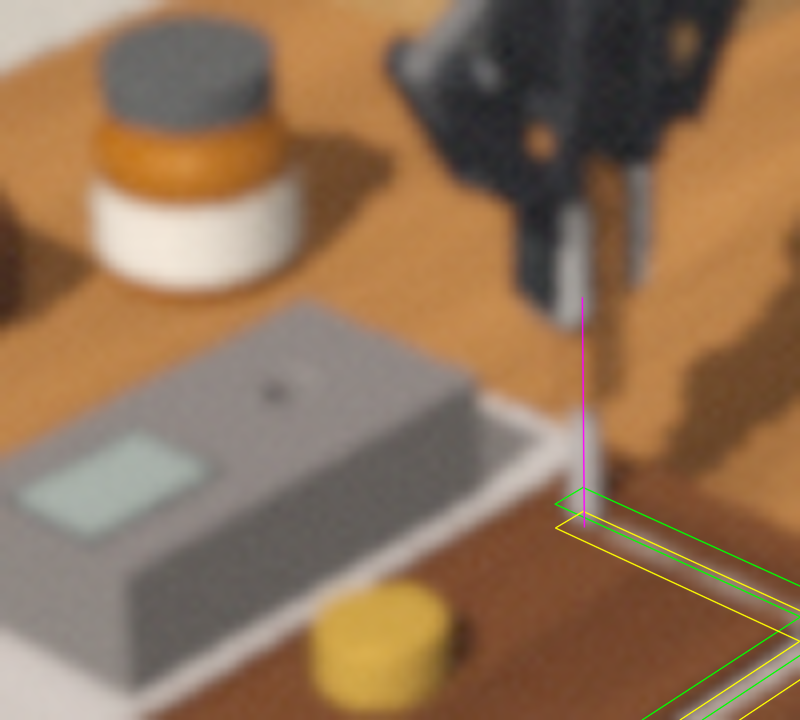

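The tip is at the end of the short arm, with no force. I'll push gently towards the end wall to confirm the seam end was reached.

>>> {"api": "play_rows", "payload": {
  "commands": [
    {"xyz": [0,-0.05,0],"yaw": 0},
    {"xyz": [0,-0.1,0],"yaw": 0},
    {"xyz": [0,-0.15,0],"yaw": 0},
    {"xyz": [0,-0.15,0],"yaw": 0}
  ]
}}

```text
t: 17.55
ee_pos: [0.5787, -0.1265, 0.0873]
tcp_rot: [0.71, -0.704, -0.0, -0.0]
force: [-0.8, -0.1, 0.3]
opening: 0.0176
```

>>> {"api": "play_rows", "payload": {
  "commands": [
    {"xyz": [0,-0.05,0],"yaw": 0},
    {"xyz": [0,-0.1,0],"yaw": 0},
    {"xyz": [0,-0.15,0],"yaw": 0},
    {"xyz": [0,-0.15,0],"yaw": 0}
  ]
}}

```text
t: 18.05
ee_pos: [0.5798, -0.1264, 0.0872]
tcp_rot: [0.71, -0.704, -0.0, 0.0]
force: [-5.9, -0.3, 2.5]
opening: 0.0174
```

The end wall shows up at tip x of about 0.5795, with 5.9 N against it. That agrees with the fit (seam end at 0.5776), so the seam end was passed. Now I'll back off and lift.

>>> {"api": "play_rows", "payload": {
  "commands": [
    {"xyz": [0,0.2,0],"yaw": 0},
    {"xyz": [0,0.2,-0.5],"yaw": 0},
    {"xyz": [0,0.2,-1.5],"yaw": 0},
    {"xyz": [0,0.2,-3],"yaw": 0},
    {"xyz": [0,0.2,-4.5],"yaw": 0},
    {"xyz": [0,0.2,-6],"yaw": 0},
    {"xyz": [0,0.2,-6.5],"yaw": 0},
    {"xyz": [0,0.2,-6.5],"yaw": 0}
  ]
}}

```text
t: 19.05
ee_pos: [0.5782, -0.1265, 0.1525]
tcp_rot: [0.71, -0.704, 0.0, -0.0]
force: [0.4, 0.7, -0.5]
opening: 0.0173
```

Run:
```python
from ov import *
a=np.linspace(0,2*np.pi,40)
C=lambda x,y,z,r:[[x+r*np.cos(t),y+r*np.sin(t),z] for t in a]
x,y=.6462,-.0805
ov("pics/top1_full.png","pics/hole_t.png","top",(310,135,360,180),12,None,[C(x,y,.052,.008)])
ov("pics/side1_full.png","pics/hole_s.png","side",(262,195,312,240),12,None,[C(x,y,.052,.008)])
im=np.hstack([cv2.imread("pics/hole_t.png")[100:460,100:460],cv2.imread("pics/hole_s.png")[60:420,60:420]]);cv2.imwrite("pics/hole.png",im)
w=W([.562,-.0525,.0085],(.085,-.03,.052))[0];print(w)
```

```text
[ 0.64725193 -0.08177642  0.052     ]
```

View pics/hole.png

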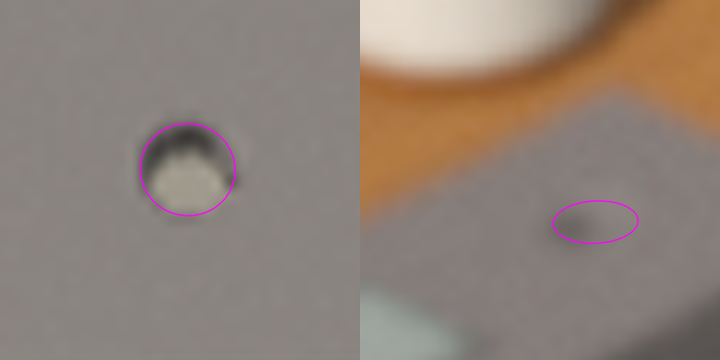

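Run:
```python
from h import *
print(monitor.get_obs()["ee_pos"],tool([.6463,-.0805,.14],-1.563))
```

```text
[ 0.57818517 -0.126473    0.15251169] (array([-4.54, -6.85,  1.25]), np.float64(0.0), np.float64(-1.563))
```

>>> {"api": "play_rows", "payload": {
  "commands": [
    {"xyz": [-0.8,-1.2,0],"yaw": 0},
    {"xyz": [-2,-3,0],"yaw": 0},
    {"xyz": [-3.2,-4.8,0],"yaw": 0},
    {"xyz": [-4.1,-6.2,0],"yaw": 0},
    {"xyz": [-4.55,-6.85,0],"yaw": 0},
    {"xyz": [-4.55,-6.85,0.6],"yaw": 0},
    {"xyz": [-4.55,-6.85,1.2],"yaw": 0},
    {"xyz": [-4.55,-6.85,1.5],"yaw": 0}
  ]
}}

```text
t: 20.05
ee_pos: [0.6459, -0.0808, 0.1366]
tcp_rot: [0.71, -0.705, -0.0, 0.0]
force: [0.3, 0.1, -0.5]
opening: 0.0173
```

Run:
```python
from ov import *
snap("side","side9",(240,150,340,240),8); 
o=monitor.get_obs();print(o["ee_pos"],o["force"])
x,y,z=o["ee_pos"];a=np.linspace(0,2*np.pi,40)
ov("pics/side9_full.png","pics/side9o.png","side",(240,150,340,240),8,None,[[[x,y,z-.0748],[x,y,z]],[[.6463+.008*np.cos(t),-.0805+.008*np.sin(t),.052] for t in a]])
```

```text
[ 0.64586347 -0.08071515  0.13649554] [ 0.00996187 -0.28453117 -0.57837305]
```

View pics/side9o.png

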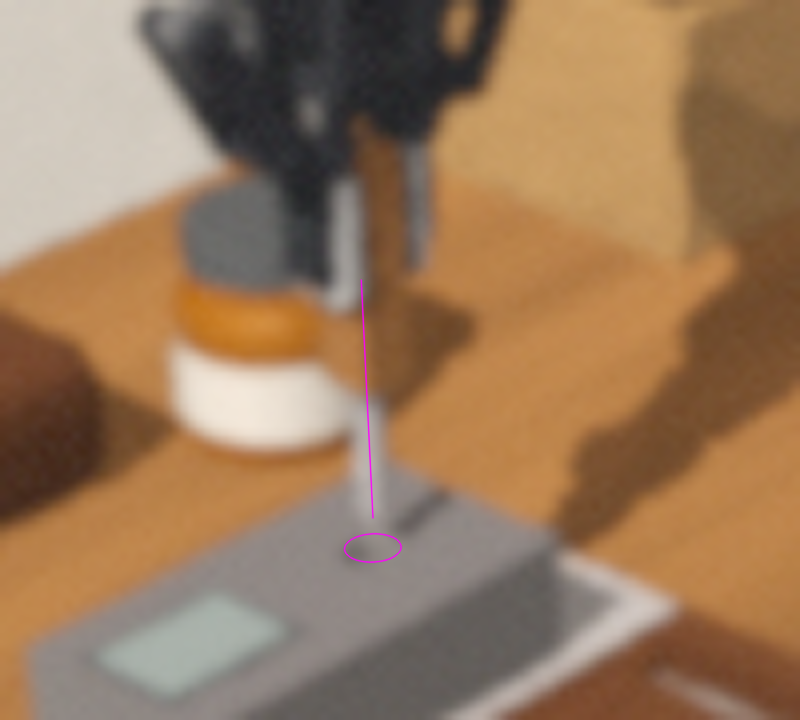

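The tip, at crop (372,520), is directly above the hole at (372,548). Going down.

>>> {"api": "play_rows", "payload": {
  "commands": [
    {"xyz": [0,0,0.3],"yaw": 0},
    {"xyz": [0,0,0.6],"yaw": 0},
    {"xyz": [0,0,0.9],"yaw": 0},
    {"xyz": [0,0,1.2],"yaw": 0},
    {"xyz": [0,0,1.5],"yaw": 0},
    {"xyz": [0,0,1.5],"yaw": 0}
  ]
}}

```text
t: 20.85
ee_pos: [0.6462, -0.0804, 0.122]
tcp_rot: [0.71, -0.704, -0.0, 0.0]
force: [0.5, -0.1, -0.5]
opening: 0.0173
```

>>> {"api": "play_rows", "payload": {
  "commands": [
    {"xyz": [0,0,0.3],"yaw": 0},
    {"xyz": [0,0,0.6],"yaw": 0},
    {"xyz": [0,0,0.9],"yaw": 0},
    {"xyz": [0,0,1.1],"yaw": 0},
    {"xyz": [0,0,1.1],"yaw": 0}
  ]
}}

```text
t: 21.48
ee_pos: [0.6463, -0.0804, 0.1113]
tcp_rot: [0.71, -0.704, 0.0, -0.0]
force: [-0.5, 0.1, 0.8]
opening: 0.0171
```

>>> {"api": "play_rows", "payload": {
  "commands": [
    {"xyz": [0,0,0.15],"yaw": 0},
    {"xyz": [0,0,0.3],"yaw": 0},
    {"xyz": [0,0,0.4],"yaw": 0},
    {"xyz": [0,0,0.4],"yaw": 0}
  ]
}}

```text
t: 21.98
ee_pos: [0.6464, -0.0804, 0.1074]
tcp_rot: [0.71, -0.704, 0.0, -0.0]
force: [-1.0, -0.1, 2.8]
opening: 0.0171
```

>>> {"api": "play_rows", "payload": {
  "commands": [
    {"xyz": [0,0,0.1],"yaw": 0},
    {"xyz": [0,0,0.2],"yaw": 0},
    {"xyz": [0,0,0.2],"yaw": 0}
  ]
}}

```text
t: 22.35
ee_pos: [0.6464, -0.0804, 0.1056]
tcp_rot: [0.71, -0.704, 0.0, -0.0]
force: [-1.1, 0.5, 6.0]
opening: 0.0172
```

>>> {"api": "play_rows", "payload": {
  "commands": [
    {"xyz": [0,0,0.05],"yaw": 0},
    {"xyz": [0,0,0.1],"yaw": 0},
    {"xyz": [0,0,0.1],"yaw": 0},
    {"xyz": [0,0,0.1],"yaw": 0}
  ]
}}

```text
t: 22.85
ee_pos: [0.6466, -0.0805, 0.1053]
tcp_rot: [0.71, -0.704, 0.0, -0.0]
force: [-3.5, 0.5, 12.0]
opening: 0.0171
```

Run:
```python
from ov import *
snap("side","side10",(240,150,340,240),8)
for i in range(5): capture("side")
o=monitor.get_obs();print(o["t"],o["ee_pos"],o["force"],o["opening"])
```

```text
23.15 [ 0.64660315 -0.08049355  0.1053497 ] [-3.73740304  1.1152416  11.68156442] 0.017112044437591515
```

View pics/side10.png

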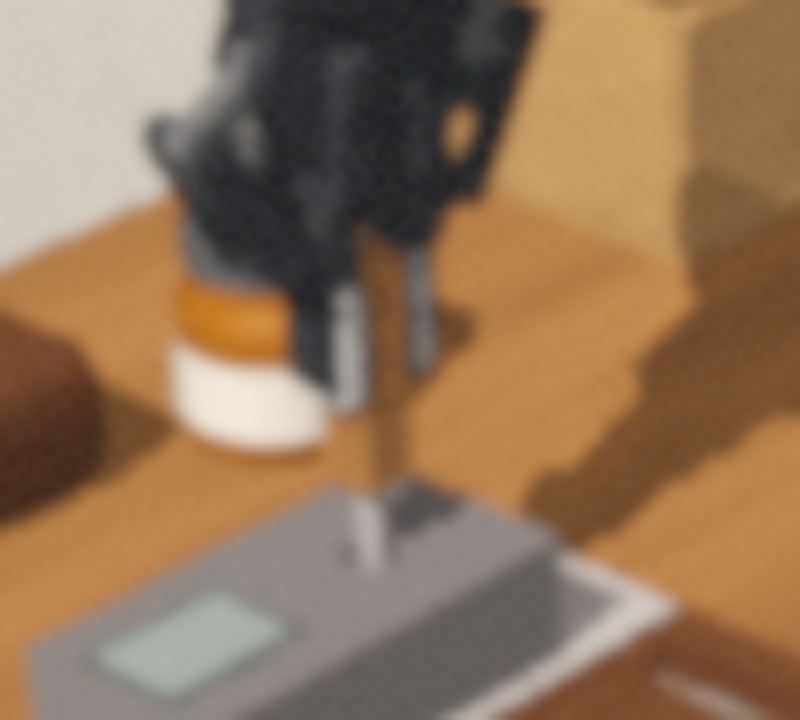

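The rod is in the hole at crop (372,560). The force holds steady at about 12 N, well above the 4.5 N spring, and the travel has stopped, so the button is at its stop. Handing in.

Run:
```python
from h import *
print(job.close_job()); o=monitor.get_obs();print(o["t"],o["force"],o["opening"])
```

```text
the job is handed in; nothing more can be done
None
the job is handed in; nothing more can be done
```

I traced the seam with the square-handled stylus from the long arm's free end to the short arm's, then pushed the tip through the console hole and held the store button down. I handed the job in at about 23 s of the 67 s, still gripping the stylus and pressing.

- **Tracing:** I touched the groove floor at the start, then raised the tip to about 0.5 mm above it. I moved at about 5 cm/s and felt no side forces along the way. The side camera showed the tip in the groove at the start, mid-arm, the corner and the end. At the end the tip touched the end wall about 2 mm past the seam end, where I expected it.
- **Button:** The rod is in the hole. The spring was felt from TCP height 0.111 m, and travel stopped at 0.1053 m after about 6 mm. The push was steady at about 12 N, against 4.5 N for the spring alone, so the button is at its stop. The gripper opening was 17 mm, so the stylus was still held.
- **Not seen directly:** The arm hid the stand in both cameras during the grasp, so I did that from the measured position. The button is out of sight, so its position comes from travel and force only. I took no final picture of the whole bench. No check failed, and I had no sign of touching any other object.

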